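# Fit the tube block in the dry bath and load a blood tube

### The arm

A 6-joint arm with a two-finger parallel gripper is mounted at the origin on the work surface. World frame = base frame: x ahead of the robot, y to its left, z up, the work surface at z = 0. Lengths are in m, angles in rad, forces in N, time in s.
With the tool pointing down it reaches from about 0.325 to 0.75 m from the base axis. Payload 7.6 kg.
Tool frame: the origin (TCP) lies on the centre line of the jaws, within the pads' length; the fingertips stand ahead of it and the grasp point (between the pads) lies 11 mm behind it (nose_length is the z of the fingertips in the tool frame, in m); z points along the fingers, y is the direction in which the jaws open and shut (so a half turn about z gives the same grasp; the last joint's range is limited). The gripper opens to 85 mm and grips with 20 to 120 N. Pads are 22 mm wide; open, the fingers measure 114 mm over their backs; the gripper's body (76 mm by 85 mm) begins 54 mm behind the grasp point. The pads swing forward as they close: fully open they stand 13 mm farther back than shut.
Start: joints at [1.105, 0.052, 1.401, -0, 1.689, -0.07], TCP at [0.202, 0.484, 0.239] pointing down, gripper open.
Joint ranges: [-2.9, 2.9], [-0.91, 2.17], [0.12, 2.37], [-1.06, 4.2], [0.26, 2.73], [-2.93, 2.93]. Speed limits (rad/s): [2.57, 2.57, 3.01, 3.14, 3.14, 3.14].

### API

Orientations are given as a unit quaternion [w, x, y, z].
In Python, from station import observe, read_camera, sign_off, nose_length gives the robot as it stands.
- The arm moves only by the tool step_arm, never from a script. Its argument "steps" is a list that holds one entry, the list of rows, each a list of 7 numbers: the opening in per cent of the stroke, from 0 (shut) to 100 (fully open), then the shift along the tool's x, y, z in m, then the turn, a rotation vector about the tool's x, y, z in degrees. A call has 1 to 20 rows; each row is the pose to reach, as a shift and turn from the pose commanded when the call began, along the tool's axes at that moment; what a row does not reach only later rows make up. A row lasts 1/8 s, in which the tool goes at most 62.5 mm and 10.7 degrees, less where a joint would pass 70% of its speed; a pose out of reach is approached as far as the arm can. A call with a gripper value outside its range is refused whole. The fingers move at their own pace and stop on an object; "squeeze" is the grip in N (left out, the last holds). Time passes only in rows, so rows that repeat a pose let the fingers close. It gives the time, the measured TCP pose, the force and the opening at its end, in the units of the state.
- observe(): the state, without advancing time (a new reading comes with each control period).
- read_camera(name): name is "scene" or "top"; returns a dict with "frame" (384x512x3 uint8, red, green, blue), "intrinsics" (3x3 intrinsics, pixels), "rvec" (rotation vector, rad) and "tvec" (3), from world to camera coordinates, as OpenCV has them. Camera axes: x right, y down, z forward; pixel columns grow to the right and rows downward; lengths in m; the calibration is good to about 2 mm. A picture is of the moment at which its call begins. There is no depth.
- sign_off(): hands the job in, once; it reports no verdict.
The state is a dict: "time_s": time; "qpos": joint angles; "qvel": joint speeds; "joint_torque": joint torques, N m; "ee_pos": TCP position; "tool_rot": TCP orientation; "ft_force": force on the tool from outside, world axes, zero at the start; "torque": the same for the moment, N m; "width": finger opening in m.
Only numpy, scipy, OpenCV 4.12 (cv2) and the standard library are available. Lean on these libraries where they do the work, as an engineer would, in place of code of your own. Each camera call takes 0.05 s, during which the arm holds its last target. There are 200 camera calls.

### The job

Get the dry bath ready to warm a blood sample: pick up the silver six-hole tube block, put it into the heater's well one end first, still in the gripper, and rock it down until it sits flat on the bottom of the well. Then take the purple-capped tube from the rack and lower it, without dropping it, to the bottom of any hole in the block. Leave the red-capped and blue-capped tubes and the black spare block where they are.

Things in the scene. Friction and masses are not known exactly. Their poses are not given: they have to be found in the camera images.
- dry_bath: White bench-top block heater, 210 deep (x) by 150 wide (y) by 85 mm high, fixed to the bench. Origin under the middle of its underside, z up, front with the sloping key panel facing its -x. The flat deck at height 85 mm covers x from -25 to +105 mm and the full width; in front of it the panel slopes down to 45 mm.
- well (a point): Centre of the mouth of the dry bath's open rectangular aluminium well, level with the deck (30 mm behind the bath's middle, 85 mm above the bench). Axes as the bath: x along the well's long side, y along its short side, z up. The well is 71.6 mm (x) by 47.6 mm (y) and 32 mm deep with a flat floor and upright walls; its rim is bevelled 2 mm at 45 degrees.
- tube_block: Loose SILVER block, 70 (its x) by 46 (y) by 50 mm high (z), 0.2 to 0.36 kg, holes up. Origin: centre of its underside. Six round blind holes, 15 mm wide, 40 mm deep (floors at z = 10 mm), at x = -22, 0, 22 and y = -10.5, 10.5 mm. Fits the well either way round with 0.8 mm play a side and then stands 18 mm proud of the deck: hold it by the upper 15 mm of its long sides (46 mm apart).
- end_a (a point): Middle of the bottom edge at the block's +x end (x = +35 mm, z = 0 in the block's frame); axes as the block.
- end_b (a point): Middle of the bottom edge at the block's -x end (x = -35 mm, z = 0 in the block's frame); axes as the block.
- rack: White plastic tube rack, 180 mm (x) by 60 mm (y) by 45 mm high, fixed. Origin under its middle. Two rows of seven square holes, 15 mm wide and 38 mm deep (floor 7 mm above the bench). Three tubes stand in the +y row, 72 mm apart, in an order that changes.
- purple_tube: Blood tube with a PURPLE cap, standing in the rack: tube 13 mm across, cap 17 mm across, 82 mm long in all, the cap covering the top 20 mm; 14 g. Origin at the centre of its foot (tapered to 9 mm over the last 3 mm), z along the tube towards the cap.
- purple_tube_cap (a point): Middle of the purple cap, on the tube's axis 72 mm above its foot; axes as the tube.
- red_tube: Same kind of tube with a RED cap, in the rack: leave alone. Origin at its foot, z towards the cap.
- blue_tube: Same kind of tube with a LIGHT BLUE cap, in the rack: leave alone. Origin at its foot, z towards the cap.
- spare_block: Black block of the same outer size (70 x 46 x 50 mm) with fifteen small holes, standing loose on the bench beyond the silver one: leave alone. Origin at the centre of its underside.
There are look-alikes about, which are no part of the job. What is shaped like the purple_tube but green or yellow is not meant.

How it is judged:
By the outcome, as a careful person would: the job done as asked, in the order asked, and still so for the second after the job is handed in, with the robot touching nothing.
It also fails if it takes over 61 s, if anything falls off the work surface, if the arm or the gripper's body presses on something with over 40 N, if the wrist force passes 120 N, or if a joint passes its speed limit or range.

## Working session

There is one attempt and no reset: what is moved stays moved. The work goes in short steps, Python scripts to look and compute and a tool call to move; the robot and the scene stay as the last step left them, time stands still between calls to the robot, and variables do not carry over. Pictures are saved under pics/ and viewed, about 8 in all and at most 12, crops included, and the job is handed in when it is done.

Besides the shell and the picture viewer there is one more tool, called as name([rows], argument=value, ...), one row to a line, values as JSON. step_arm: Moves the arm, as the interface text tells. Its arguments: {"type":"object","properties":{"steps":{"type":"array","items":{"type":"array","items":{"type":"array","items":{"type":"number"}}}},"squeeze":{"type":"number"}},"required":["steps"]}

```bash
ls; mkdir -p pics; cat > h.py <<'E'
import numpy as np, cv2
from station import observe, read_camera, sign_off, nose_length
def cam(n):
    c=read_camera(n); R=cv2.Rodrigues(np.array(c["rvec"],float))[0]
    return c["frame"],np.array(c["intrinsics"]),R,np.array(c["tvec"],float).ravel()
def plane(K,R,t,uv,z):
    o=-R.T@t; d=R.T@np.linalg.inv(K)@np.array([uv[0],uv[1],1.0]); return o+d*(z-o[2])/d[2]
def proj(K,R,t,p):
    q=K@(R@np.array(p,float)+t); return q[:2]/q[2]
def save(n,f): cv2.imwrite("pics/"+n,f[:,:,::-1])
E
python3 - <<'E'
from h import *
print(nose_length if not callable(nose_length) else nose_length()); print(observe())
ims=[]
for n in("scene","top"):
    f,K,R,t=cam(n); save(n+"0.png",f); np.savez(n+"0.npz",f=f,K=K,R=R,t=t); print(n,-R.T@t,R[2],K[0,0]); ims.append(f)
E
```

```text
pics
0.008
{'time_s': 0.0, 'qpos': array([ 1.10471866e+00,  5.27918388e-02,  1.40172555e+00,  3.16463990e-05,
        1.68857690e+00, -7.03198041e-02]), 'qvel': array([-0.00109668, -0.00165781,  0.00172155, -0.00122095, -0.00042365,
       -0.00083039]), 'joint_torque': array([ 8.59920947e-04, -3.81678665e+01, -3.60188377e+01, -9.67635913e-06,
        6.15470271e-03,  5.05853075e-05]), 'ee_pos': array([0.2022447 , 0.48417507, 0.23849551]), 'tool_rot': array([-2.14117166e-04,  1.96588231e-01,  9.80485851e-01, -7.19815338e-04]), 'ft_force': array([-0.52375703, -0.83062965,  0.35051064]), 'torque': array([ 0.01472078, -0.02703318, -0.02342357]), 'width': 0.08527052990610635}
scene [ 1.0819545  -0.22745187  0.77386639] [-0.5943687   0.20364332 -0.77798152] 438.8012799567723
top [ 0.47332805 -0.02517549  0.85715722] [ 0.12520306 -0.00995661 -0.99208118] 413.3925522625906
```

View pics/scene0.png

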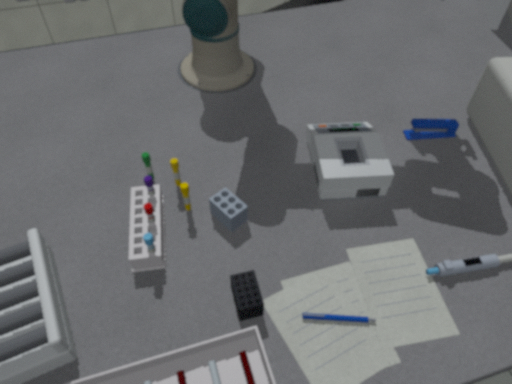

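View pics/top0.png

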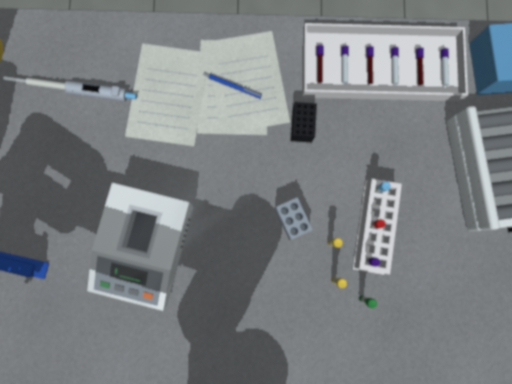

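Scene view: bath at (350,160), silver block (228,207), black spare (247,295), and rack (147,228). In the rack are purple (149,180), red (149,208) and blue (149,239).

Top view: bath (140,245), silver block (294,218), spare (304,122). Rack caps are purple (374,262), red (379,224) and blue (386,187).

Possible mix-ups for the purple tube:
- loose green (371,302) and yellow (342,283), (337,243) tubes
- purple-capped tubes lying in the white tray, top view (320–445,50)
- the red and blue tubes in the rack

For the block, the black spare could be taken for it. I choose the purple cap in the rack at top (374,262) and the silver block at (294,218).

```bash
python3 - <<'E'
from h import *
d=np.load("top0.npz"); f,K,R,t=[d[k] for k in("f","K","R","t")]
s=np.load("scene0.npz"); fs,Ks,Rs,ts=[s[k] for k in("f","K","R","t")]
hsv=cv2.cvtColor(f,cv2.COLOR_RGB2HSV); g=cv2.cvtColor(f,cv2.COLOR_RGB2GRAY)
def blob(m,x0,y0,x1,y1):
    z=np.zeros_like(m); z[y0:y1,x0:x1]=m[y0:y1,x0:x1]
    c=max(cv2.findContours(z,cv2.RETR_EXTERNAL,cv2.CHAIN_APPROX_NONE)[0],key=cv2.contourArea); return c
def rect(c,z,name):
    P=np.array([plane(K,R,t,p,z)[:2] for p in c[:,0]]); r=cv2.minAreaRect((P*1000).astype(np.float32)); print(name,np.round(r[0],1),np.round(r[1],1),round(r[2],1))
# purple
pm=((hsv[...,0]>120)&(hsv[...,0]<160)&(hsv[...,1]>90)).astype(np.uint8)
c=blob(pm,355,245,395,275); rect(c,.089,"purple")
rm=(((hsv[...,0]<8)|(hsv[...,0]>172))&(hsv[...,1]>120)).astype(np.uint8); rect(blob(rm,365,210,395,240),.089,"red")
bm=((hsv[...,0]>90)&(hsv[...,0]<115)&(hsv[...,1]>100)).astype(np.uint8); rect(blob(bm,370,175,400,200),.089,"blue")
print("block patch",g[205:232:3,270:318:3])
print("well patch",g[205:258:4,116:164:3])
a=cv2.resize(f[170:320,80:200],None,fx=3.3,fy=3.3,interpolation=cv2.INTER_CUBIC)[:480]
b=cv2.resize(f[190:250,264:324],None,fx=6,fy=6,interpolation=cv2.INTER_CUBIC)
im=np.zeros((480,770,3),np.uint8); im[:a.shape[0],:a.shape[1]]=a; im[:360,405:765]=b
save("crop1.png",im)
E
```

```text
purple [ 449.5 -253.3] [12.7 18.5] 1.1
red [ 520.1 -263.7] [12.5 18.8] 10.5
blue [ 591.4 -274.4] [13.3 15.5] 1.2
block patch [[ 93 122  93 122 143 146 149 109  86  98 131  84  85 118 127 126]
 [ 81  88 110 148 105  93 132 122  98 115 149  98  83  93 127 128]
 [ 81  82  89 139 104  94 113 151 146 145 146 132  84  86 124 127]
 [ 81  83  81 124 136 121 145 152 144 100  84 136  98  95 127 130]
 [ 83  82  82  92 147 144 114 124 141 101  82 131 132  98 128 127]
 [ 81  80  82  80 124 128  99  79 142 134 126 149 148 107 130 127]
 [ 82  81  82  80  92 135 106 102 147 152 140 108 126 132 128 128]
 [ 80  81  82  82  93 129 148 145 138 149 118  95  78 145 130 128]
 [ 81  81  79  80 108 105 149 112  91 106 138 103 112 150 136 128]]
well patch [[216 217 216 216 209 195 202 210 214 215 215 215 214 213 214 213]
 [172 197 208 215 194 169 162 174 180 183 189 198 207 211 213 213]
 [139 139 142 158 154 118  88  64  71  92 126 151 168 177 182 192]
 [139 139 139 130 116  92  81  60  61  62  63  65  67  84 173 202]
 [139 139 139 122 109  89  70  61  63  63  65  66  66 108 181 209]
 [139 139 135 118  97  88  64  64  64  66  66  66  68 109 132 153]
 [139 139 126 113  91  80  64  65  65  68  67  67  76 119 137 141]
 [139 138 119 104  90  69  66  65  67  68  67  67  95 123 140 142]
 [139 131 117  96  87  66  66  66  67  67  66  69 112 133 141 141]
 [138 123 110  92  76  66  66  66  66  66  66  80 120 138 141 140]
 [135 119 102  91  68  66  66  67  65  66  66 102 125 140 140 140]
 [130 120 119 115 110 103  91  79  71  66  71 115 134 139 139 139]
 [138 138 135 133 129 124 120 118 116 112 107 121 138 139 139 139]
 [127 130 134 136 138 139 138 137 135 130 126 129 139 139 139 138]]
```

View pics/crop1.png

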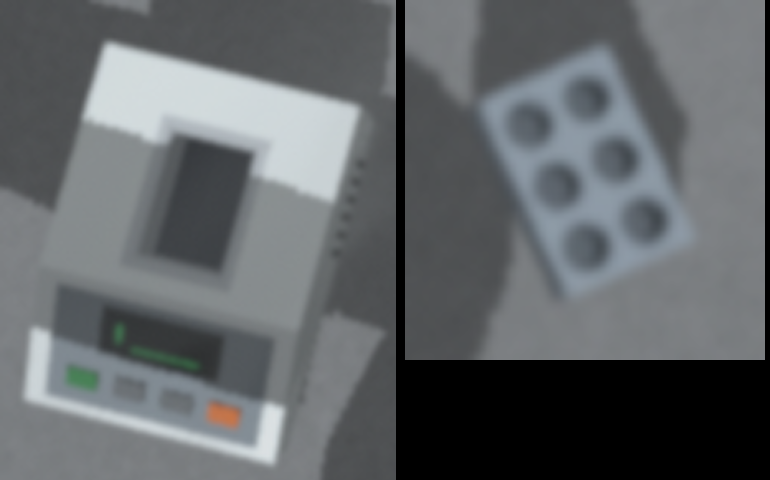

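```bash
cat >> h.py <<'E'
def edge(g,p,q,w=4,sgn=0):
    "sub-pixel line near segment p-q: max gradient across it; returns two points"
    p,q=np.array(p,float),np.array(q,float); d=(q-p)/np.linalg.norm(q-p); n=np.array([-d[1],d[0]])
    L=np.linalg.norm(q-p); o=np.arange(-w,w+.01,.25); pts=[]
    gs=cv2.GaussianBlur(g.astype(np.float32),(0,0),.7)
    for s in np.linspace(.15*L,.85*L,40):
        xy=(p+d*s+n*o[:,None]).astype(np.float32)
        v=cv2.remap(gs,xy[None,:,0],xy[None,:,1],cv2.INTER_CUBIC)[0]
        gr=np.gradient(v); gr=gr*sgn if sgn else abs(gr); i=gr[2:-2].argmax()+2
        wt=np.clip(gr[i-2:i+3],0,None); pts.append(xy[i-2:i+3].T@wt/wt.sum())
    vx,vy,x,y=cv2.fitLine(np.array(pts,np.float32),cv2.DIST_HUBER,0,.01,.01).ravel()
    return np.array([x,y]),np.array([vx,vy])
def inter(a,b):
    s=np.linalg.solve(np.c_[a[1],-b[1]],b[0]-a[0]); return a[0]+a[1]*s[0]
def quad(g,C,w=3):
    E=[edge(g,C[i],C[(i+1)%4],w) for i in range(4)]
    return np.array([inter(E[i-1],E[i]) for i in range(4)])
def report(name,K,R,t,C,z):
    P=np.array([plane(K,R,t,c,z)[:2] for c in C])*1000
    S=np.linalg.norm(np.roll(P,-1,0)-P,axis=1); 
    e=P-np.roll(P,-1,0); a=np.degrees(np.arctan2(e[:,1],e[:,0]))%90
    print(name,"centre",P.mean(0).round(1),"sides",S.round(1),"ang%90",a.round(1)); print(P.round(1).tolist()); return P
E
python3 - <<'E'
from h import *
d=np.load("top0.npz"); f,K,R,t=[d[k] for k in("f","K","R","t")]
g=cv2.cvtColor(f,cv2.COLOR_RGB2GRAY)
A=lambda P:np.array(P)/3.3+[80,170]-.35
B=lambda P:(np.array(P)-[405,0])/6+[264,190]-.42
sat=f[...,2].astype(float)-f[...,0]+60
for n,im in(("gray",g),("blue",f[...,2])):
    report("block "+n,K,R,t,quad(im,B([(480,100),(605,43),(693,240),(567,298)])),.05)
report("raw block",K,R,t,B([(480,100),(605,43),(693,240),(567,298)]),.05)
wc=A([(165,117),(270,147),(228,290),(122,262)])
report("well mouth raw",K,R,t,wc,.085); report("well mouth",K,R,t,quad(g,wc,2),.085)
dc=A([(107,42),(360,105),(297,330),(40,267)])
report("deck raw",K,R,t,dc,.085); report("deck",K,R,t,quad(g,dc,2.5),.085)
E
```

```text
block gray centre [ 531.6 -107.2] sides [49.1 65.5 43.  65.6] ang%90 [25.5 21.8 25.8 27.1]
[[550.8, -71.4], [572.0, -115.8], [511.2, -140.1], [492.4, -101.4]]
block blue centre [ 531.7 -107.4] sides [49.7 65.5 43.6 65.6] ang%90 [25.5 21.8 25.8 27.2]
[[550.8, -71.4], [572.2, -116.2], [511.4, -140.5], [492.4, -101.3]]
raw block centre [ 529.6 -108.7] sides [45.3 70.2 45.3 70.1] ang%90 [25.7 24.5 25.6 24.5]
[[551.7, -73.8], [571.3, -114.6], [507.5, -143.7], [487.9, -102.9]]
well mouth raw centre [496.3 181.8] sides [62.2 82.7 61.5 84. ] ang%90 [75.3 76.3 76.5 76.8]
[[544.7, 202.2], [529.0, 142.1], [448.6, 161.6], [462.9, 221.4]]
well mouth centre [494.7 183.7] sides [63.2 81.  60.  82.8] ang%90 [75.2 74.4 76.8 76.7]
[[542.4, 204.0], [526.2, 142.9], [448.2, 164.8], [461.9, 223.2]]
deck raw centre [506.9 179.7] sides [149.1 130.  148.1 131. ] ang%90 [77.2 76.7 77.6 77.1]
[[587.0, 237.6], [553.9, 92.2], [427.4, 122.2], [459.3, 266.8]]
deck centre [505.4 180.4] sides [151.  132.5 150.3 135.3] ang%90 [77.  77.  78.1 77.3]
[[587.7, 239.1], [553.7, 92.0], [424.6, 121.9], [455.7, 268.9]]
```

Checks on the measurements:
- Block top measures 45.3×70.2 mm at (529.6,−108.7), with its x axis at 24.5°.
- Deck measures 149×130 mm, which puts the well centre at about (497,182) with yaw −13.2°.
- Rack caps are 72 mm apart.

All of these match the given sizes, so I'm moving above the block.

step_arm([
  [[100,-0.531,-0.421,0,0,0,-47.2],[100,-0.531,-0.421,0,0,0,-47.2],[100,-0.531,-0.421,0,0,0,-47.2],[100,-0.531,-0.421,0,0,0,-47.2],[100,-0.531,-0.421,0,0,0,-47.2],[100,-0.531,-0.421,0,0,0,-47.2],[100,-0.531,-0.421,0,0,0,-47.2],[100,-0.531,-0.421,0,0,0,-47.2],[100,-0.531,-0.421,0,0,0,-47.2],[100,-0.531,-0.421,0,0,0,-47.2],[100,-0.531,-0.421,0,0,0,-47.2],[100,-0.531,-0.421,0,0,0,-47.2],[100,-0.531,-0.421,0.1,0,0,-47.2],[100,-0.531,-0.421,0.13,0,0,-47.2],[100,-0.531,-0.421,0.13,0,0,-47.2]],
])

```text
time_s: 1.98
ee_pos: [0.5269, -0.108, 0.1041]
tool_rot: [-0.005, -0.212, 0.977, 0.003]
ft_force: [-0.5, 0.1, 1.0]
width: 0.0855
```

```bash
python3 - <<'E'
from h import *
o=observe(); print(o["ee_pos"],o["tool_rot"])
f,K,R,t=cam("top"); fs,Ks,Rs,ts=cam("scene")
p=o["ee_pos"]; a=proj(K,R,t,p).astype(int); b=proj(Ks,Rs,ts,p).astype(int); print(a,b)
c=lambda f,u:cv2.resize(f[u[1]-40:u[1]+60,u[0]-50:u[0]+50],None,fx=4,fy=4,interpolation=cv2.INTER_CUBIC)
save("near1.png",np.hstack([c(f,a),c(fs,b)]))
E
```

```text
[ 0.526912   -0.10796059  0.10412265] [-0.00479259 -0.21228503  0.97719264  0.00257577]
[296 217] [227 184]
```

View pics/near1.png

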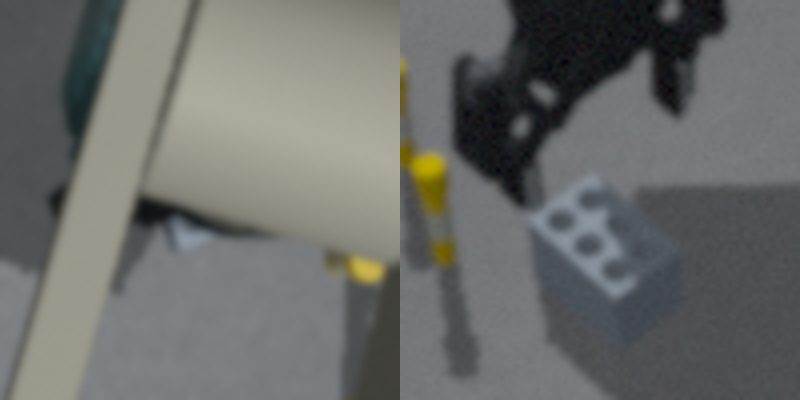

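The scene crop shows the fingers straddling the silver block, whose top face runs from (532,215) to (620,297) in the crop. The arm hides it from the top camera. I'll cross-check the block with the scene rays, then descend.

```bash
python3 - <<'E'
from h import *
s=np.load("scene0.npz"); fs,Ks,Rs,ts=[s[k] for k in("f","K","R","t")]
C=(np.array([(532,215),(595,177),(681,250),(620,297)])-[400,0])/4+[177,144]-.4
report("block scene",Ks,Rs,ts,C,.05)
o=observe(); print(o["ee_pos"])
from scipy.spatial.transform import Rotation as Ro
q=o["tool_rot"]; Rt=Ro.from_quat([q[1],q[2],q[3],q[0]]).as_matrix(); print(Rt.round(3)); print(Rt.T@(np.array([.5296,-.1087,.042])-o["ee_pos"]))
E
```

```text
block scene centre [ 530.  -109.9] sides [41.3 67.5 42.9 71.4] ang%90 [22.  26.3 27.2 24.9]
[[506.4, -144.1], [491.0, -105.8], [551.5, -75.9], [571.2, -114.0]]
[ 0.53032415 -0.10876164  0.11029653]
[[-0.91  -0.415  0.   ]
 [-0.415  0.91   0.   ]
 [-0.    -0.    -1.   ]]
[0.00064203 0.000359   0.06829644]
```

step_arm([
  [[100,0,0,0.03,0,0,0],[100,0,0,0.05,0,0,0],[100,0,0,0.068,0,0,0],[100,0,0,0.068,0,0,0],[40,0,0,0.068,0,0,0],[40,0,0,0.068,0,0,0],[40,0,0,0.068,0,0,0],[40,0,0,0.068,0,0,0],[40,0,0,0.068,0,0,0],[40,0,0,0.068,0,0,0],[40,0,0,0.068,0,0,0],[40,0,0,0.068,0,0,0]],
], squeeze=70)

```text
time_s: 3.58
ee_pos: [0.531, -0.1089, 0.0429]
tool_rot: [0.001, -0.212, 0.977, -0.001]
ft_force: [0.4, 0.5, 5.0]
width: 0.0438
```

step_arm([
  [[40,0,0,-0.02,0,0,0],[40,0,0,-0.05,0,0,0],[40,0,0,-0.1,0,0,0],[40,0,0,-0.13,0,0,0],[40,-0.02,0.05,-0.13,0,0,8],[40,-0.035,0.1,-0.13,0,0,15],[40,-0.055,0.16,-0.13,0,0,24],[40,-0.07,0.22,-0.13,0,0,32],[40,-0.09,0.279,-0.13,0,0,37.7],[40,-0.09,0.279,-0.13,0,0,37.7],[40,-0.09,0.279,-0.13,0,0,37.7],[40,-0.09,0.279,-0.13,0,0,37.7],[40,-0.09,0.279,-0.13,0,0,37.7]],
])

```text
time_s: 5.2
ee_pos: [0.4964, 0.1813, 0.1712]
tool_rot: [-0.0, 0.116, 0.993, -0.0]
ft_force: [-0.0, 0.2, -2.9]
width: 0.0441
```

```bash
python3 - <<'E'
from h import *
o=observe(); print(o["ee_pos"],o["tool_rot"],o["ft_force"],o["torque"],o["width"],o["time_s"])
f,K,R,t=cam("top"); fs,Ks,Rs,ts=cam("scene"); np.savez("w1.npz",f=f,fs=fs)
b=proj(Ks,Rs,ts,o["ee_pos"]).astype(int); print(b)
y0,x0=b[1]-50,b[0]-70; print(x0,y0)
save("near2.png",cv2.resize(fs[y0:y0+110,x0:x0+140],None,fx=5,fy=5,interpolation=cv2.INTER_CUBIC))
E
```

```text
[0.49638577 0.18132725 0.17124113] [-5.03975034e-05  1.15632521e-01  9.93292060e-01 -2.47643570e-05] [-0.01142282  0.19034698 -2.87404561] [ 0.01806181 -0.04825011 -0.08545197] 0.044118604107771346 5.2
[358 120]
288 70
```

View pics/near2.png

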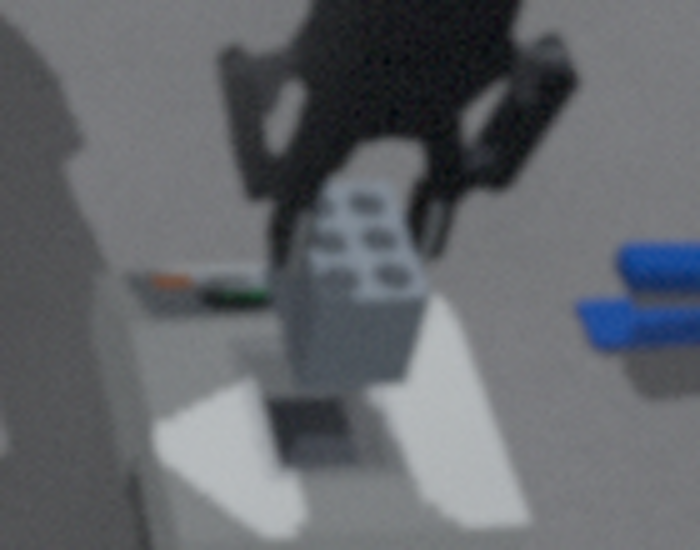

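The scene crop shows the block level in the jaws, with the near bottom edge at crop (300,390)–(405,378). The well mouth is below it, with the near edge at about (280,468)–(355,460). Next I measure block against well in the same view.

```bash
python3 - <<'E'
from h import *
w=np.load("w1.npz"); fs=w["fs"]; s=np.load("scene0.npz"); f0,K,R,t=[s[k] for k in("f","K","R","t")]
A=lambda P:np.array(P)/5+[288,70]-.4
c,sn=np.cos(np.radians(-13.2)),np.sin(np.radians(-13.2)); M=np.array([[c,sn],[-sn,c]])
W=np.array([.497,.182]); T=np.array([.4964,.1813])
for n,uv,z in(("bl",(300,390),.128),("br",(405,378),.128),("tr",(425,296),.178),("tl",(330,302),.178)):
    p=plane(K,R,t,A(uv),z)[:2]; print(n,(M@(p-T)*1000).round(1))
# deck+well in the first scene picture
g=cv2.cvtColor(f0,cv2.COLOR_RGB2GRAY); x0,y0=300,110
save("well_s.png",cv2.resize(f0[y0:y0+100,x0:x0+100],None,fx=6,fy=6,interpolation=cv2.INTER_CUBIC))
# predicted deck corners / well corners in that crop
for q in((-55,-75),(75,-75),(75,75),(-55,75),(-35.8,-23.8),(35.8,-23.8),(35.8,23.8),(-35.8,23.8)):
    P=W+M.T@np.array(q)/1000; print(q,((proj(K,R,t,[*P,.085])-[x0,y0]+.4)*6).round(0))
E
```

```text
bl [ 33.5 -22.9]
br [29.3 22.6]
tr [33.4 19.2]
tl [ 34.4 -19.6]
(-55, -75) [ 88. 149.]
(75, -75) [146. 408.]
(75, 75) [568. 387.]
(-55, 75) [476. 132.]
(-35.8, -23.8) [231. 179.]
(35.8, -23.8) [269. 319.]
(35.8, 23.8) [399. 312.]
(-35.8, 23.8) [356. 173.]
```

View pics/well_s.png

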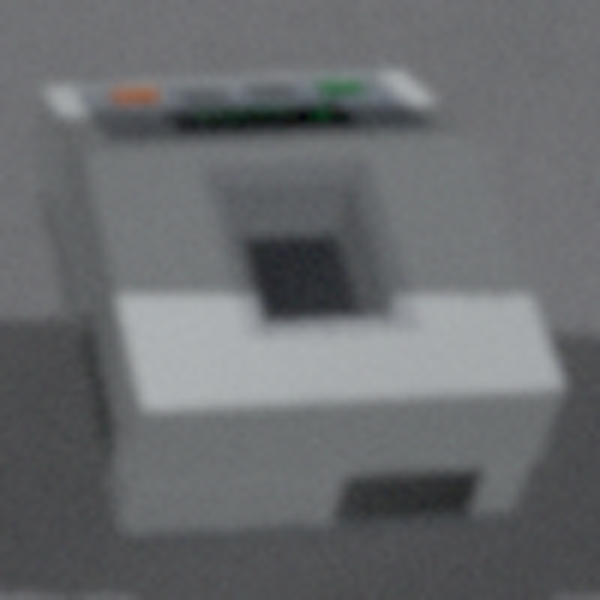

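Both views agree on the well to about 1 mm: centre about (497,181.2). The block centre sits about 1.3 mm toward the robot from the TCP. Next: tilt 12° with the far end down, and dip it 4 mm into the mouth.

step_arm([
  [[40,-0.005,0,0,0,6,0],[40,-0.0095,0,0.005,0,12,0],[40,-0.0095,0,0.021,0,12,0],[40,-0.0095,0,0.031,0,12,0],[40,-0.0095,0,0.036,0,12,0],[40,-0.0095,0,0.041,0,12,0],[40,-0.0095,0,0.041,0,12,0],[40,-0.0095,0,0.041,0,12,0]],
])

```text
time_s: 6.3
ee_pos: [0.5055, 0.1804, 0.1308]
tool_rot: [-0.103, 0.114, 0.988, 0.012]
ft_force: [0.9, -0.2, -2.1]
width: 0.0445
```

```bash
python3 - <<'E'
from h import *
o=observe(); print(o["ee_pos"],o["tool_rot"],o["ft_force"],o["torque"],o["width"],o["time_s"])
fs,Ks,Rs,ts=cam("scene"); x0,y0=310,90
save("near3.png",cv2.resize(fs[y0:y0+90,x0:x0+100],None,fx=6,fy=6,interpolation=cv2.INTER_CUBIC))
E
```

```text
[0.50550269 0.18043683 0.13079444] [-0.10336158  0.11400905  0.98801301  0.01219063] [ 0.92673836 -0.20215374 -2.10635837] [-0.01876347 -0.2276403  -0.04054177] 0.0444794380103725 6.3
```

View pics/near3.png

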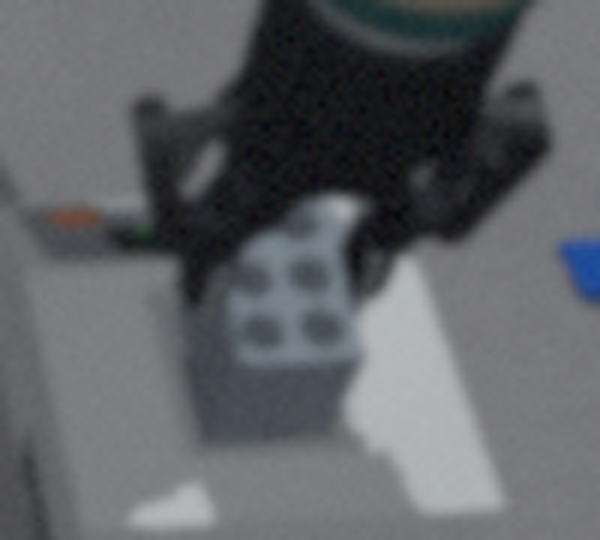

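Picture: the far end sits at the mouth (bottom edge about (205,440)–(345,425)), tilted, with no contact force. I'll check that the pose has settled.

```bash
python3 - <<'E'
from h import *
o=observe(); print(o["ee_pos"],o["tool_rot"],o["ft_force"],o["qvel"].round(3))
from scipy.spatial.transform import Rotation as Ro
q=o["tool_rot"]; print(Ro.from_quat([*q[1:],q[0]]).as_matrix().round(4))
E
```

```text
[0.50556902 0.18039225 0.13082463] [-0.10333453  0.11403943  0.98801225  0.01219736] [-0.17557695 -0.09394128 -2.79381228] [-0.001  0.002 -0.    -0.     0.002  0.   ]
[[-9.526e-01  2.279e-01 -2.014e-01]
 [ 2.228e-01  9.737e-01  4.770e-02]
 [ 2.070e-01  5.000e-04 -9.783e-01]]
```

Settled with no contact, but the picture and the pose both put the block about 1.2 mm too far in +y. Shift it, then dip deeper with the tilt kept.

step_arm([
  [[40,0,-0.0012,0,0,0,0],[40,-0.001,-0.0012,0.0035,0,0,0],[40,-0.0018,-0.0012,0.0065,0,0,0],[40,-0.0021,-0.0012,0.0105,0,0,0],[40,-0.0021,-0.0012,0.0105,0,0,0]],
])

```text
time_s: 6.98
ee_pos: [0.505, 0.1798, 0.1193]
tool_rot: [-0.104, 0.114, 0.988, 0.013]
ft_force: [1.7, 4.9, -3.6]
width: 0.0446
```

step_arm([
  [[40,0,0.0006,0,0,0,0],[40,0,0.0006,0,0,0,0],[40,0,0.0006,0,0,0,0]],
])

```text
time_s: 7.35
ee_pos: [0.505, 0.1798, 0.1193]
tool_rot: [-0.104, 0.114, 0.988, 0.012]
ft_force: [1.9, 3.6, -4.9]
width: 0.0441
```

```bash
cat > st.py <<'E'
from h import *
from scipy.spatial.transform import Rotation as Ro
o=observe(); q=o["tool_rot"]; T=Ro.from_quat([*q[1:],q[0]]).as_matrix()
d=(o["ee_pos"][:2]-[.497,.1812])*1000; c,s=np.cos(np.radians(13.2)),np.sin(np.radians(13.2))
M=np.array([[c,-s],[s,c]])
print("well xy",(M@d).round(2),"z",(o["ee_pos"][2]*1000).round(2),"tilt",np.degrees(np.arctan2(T[2,0],-T[2,2])).round(2),"roll",np.degrees(np.arcsin(T[2,1])).round(2),"yaw",np.degrees(np.arctan2(T[1,1],T[0,1])).round(2))
print("F well",(M@o["ft_force"][:2]).round(2),o["ft_force"][2].round(2),"M well",(M@o["torque"][:2]).round(2),o["torque"][2].round(2),"t",o["time_s"],"w",o["width"].round(4))
E
python3 st.py
```

```text
well xy [8.13 0.51] z 119.35 tilt 12.02 roll 0.01 yaw 76.82Traceback (most recent call last):
  File "st.py", line 7, in <module>
    print("F well",(M@o["ft_force"][:2]).round(2),o["ft_force"][2].round(2),"M well",(M@o["torque"][:2]).round(2),o["torque"][2].round(2),"t",o["time_s"],"w",o["width"].round(4))
                                                                                                                                                              ^^^^^^^^^^^^^^^^
AttributeError: 'float' object has no attribute 'round'
```

step_arm([
  [[40,0,0.0008,0,0,0,0],[40,0,0.0008,0,0,0,0],[40,0,0.0008,0,0,0,0]],
])

```text
time_s: 7.72
ee_pos: [0.5052, 0.1802, 0.1196]
tool_rot: [-0.104, 0.114, 0.988, 0.012]
ft_force: [-0.3, -0.0, -3.1]
width: 0.044
```

```bash
sed -i 's/o\["width"\].round(4)/o["width"]/' st.py; python3 st.py
```

```text
well xy [8.23 0.88] z 119.6 tilt 12.01 roll -0.04 yaw 76.81
F well [-0.33 -0.09] -3.07 M well [ 0.01 -0.24] -0.02 t 7.725 w 0.04402972372705273
```

Contact-free now: the force is the block's weight only, about 3 N. Start rocking.

step_arm([
  [[40,0.0008,0.0003,0.0008,0,-2,0],[40,0.0016,0.0003,0.0017,0,-4,0],[40,0.0016,0.0003,0.0017,0,-4,0],[40,0.0016,0.0003,0.0017,0,-4,0]],
])

```text
time_s: 8.22
ee_pos: [0.5034, 0.1813, 0.1185]
tool_rot: [-0.069, 0.114, 0.991, 0.008]
ft_force: [0.4, -0.5, -2.4]
width: 0.0444
```

```bash
python3 st.py
```

```text
well xy [6.2  1.53] z 118.49 tilt 8.0 roll 0.01 yaw 76.83
F well [ 0.53 -0.34] -2.44 M well [-0.06  0.03] 0.03 t 8.225 w 0.04443358110591982
```

step_arm([
  [[40,0.0009,-0.0002,0.0022,0,-2,0],[40,0.0018,-0.0002,0.0045,0,-4,0],[40,0.0018,-0.0002,0.0045,0,-4,0],[40,0.0018,-0.0002,0.0045,0,-4,0]],
])

```text
time_s: 8.72
ee_pos: [0.501, 0.1817, 0.114]
tool_rot: [-0.035, 0.115, 0.993, 0.004]
ft_force: [-2.3, 1.0, -2.8]
width: 0.0443
```

```bash
python3 st.py
```

```text
well xy [3.75 1.41] z 114.03 tilt 4.03 roll 0.01 yaw 76.83
F well [-2.5   0.41] -2.79 M well [0.07 0.27] -0.07 t 8.725 w 0.044273897492877565
```

step_arm([
  [[40,0.0008,0,0.002,0,-1,0],[40,0.0012,0,0.004,0,-2,0],[40,0.0011,0,0.006,0,-2,0],[40,0.0011,0,0.0075,0,-2,0],[40,0.0011,0,0.0089,0,-2,0],[40,0.0011,0,0.0089,0,-2,0]],
])

```text
time_s: 9.48
ee_pos: [0.4995, 0.1819, 0.1051]
tool_rot: [-0.017, 0.115, 0.993, 0.002]
ft_force: [-0.3, -0.0, -3.9]
width: 0.0445
```

```bash
python3 st.py
```

```text
well xy [2.27 1.25] z 105.06 tilt 2.0 roll -0.0 yaw 76.82
F well [-0.28 -0.07] -3.93 M well [0.06 0.03] 0.02 t 9.475 w 0.0445162113208252
```

step_arm([
  [[40,0.0001,0,0.002,0,0,0],[40,0.0001,0,0.004,0,0,0],[40,0.0001,0,0.0055,0,0,0],[40,0.0005,0,0.0068,0,-1,0],[40,0.001,0,0.0078,0,-2,0],[40,0.001,0,0.0078,0,-2,0],[40,0.001,0,0.0078,0,-2,0]],
])

```text
time_s: 10.35
ee_pos: [0.4982, 0.1823, 0.0977]
tool_rot: [0.0, 0.115, 0.993, 0.0]
ft_force: [0.2, 0.0, -2.7]
width: 0.0442
```

```bash
python3 st.py
```

```text
well xy [0.9  1.38] z 97.67 tilt -0.01 roll 0.01 yaw 76.83
F well [0.15 0.09] -2.68 M well [-0.02  0.03] 0.0 t 10.35 w 0.04419013504911648
```

step_arm([
  [[40,0,0,0.001,0,0,0],[40,0,0,0.0016,0,0,0],[40,0,0,0.002,0,0,0],[40,0,0,0.002,0,0,0]],
])

```text
time_s: 10.85
ee_pos: [0.4982, 0.1823, 0.0959]
tool_rot: [0.0, 0.115, 0.993, 0.0]
ft_force: [-2.1, 0.4, 2.5]
width: 0.0442
```

```bash
python3 st.py
```

```text
well xy [0.95 1.33] z 95.89 tilt -0.01 roll 0.01 yaw 76.82
F well [-2.16 -0.13] 2.5 M well [-0.29  0.43] -0.08 t 10.85 w 0.044150250283095493
```

Floor contact at z = 95.9 mm, as expected (53+43). I'll press slightly, release and back off.

step_arm([
  [[40,0,0,0.0006,0,0,0],[40,0,0,0.0006,0,0,0],[75,0,0,0.0006,0,0,0],[75,0,0,0.0006,0,0,0],[75,0,0,0.0006,0,0,0],[75,0,0,0.0006,0,0,0],[75,0,0,-0.03,0,0,0],[75,0,0,-0.08,0,0,0],[75,0,0,-0.13,0,0,0],[75,0.06,-0.06,-0.13,0,0,0],[75,0.06,-0.12,-0.13,0,0,0],[75,0.06,-0.18,-0.13,0,0,0],[75,0.06,-0.18,-0.13,0,0,0],[75,0.06,-0.18,-0.13,0,0,0]],
])

```text
time_s: 12.6
ee_pos: [0.3989, 0.0204, 0.2257]
tool_rot: [0.0, 0.116, 0.993, 0.0]
ft_force: [0.5, 0.1, 0.5]
width: 0.0643
```

```bash
python3 - <<'E'
from h import *
import runpy; runpy.run_path("st.py")
f,K,R,t=cam("top"); fs,Ks,Rs,ts=cam("scene"); np.savez("w2.npz",f=f,fs=fs)
a=cv2.resize(f[195:275,100:180],None,fx=5,fy=5,interpolation=cv2.INTER_CUBIC); b=cv2.resize(fs[100:180,310:390],None,fx=5,fy=5,interpolation=cv2.INTER_CUBIC)
save("seated.png",np.hstack([a,b]))
E
```

```text
well xy [ -58.82 -178.92] z 225.71 tilt -0.04 roll 0.03 yaw 76.73
F well [0.51 0.18] 0.47 M well [0.05 0.  ] -0.06 t 12.6 w 0.06427717096783618
```

View pics/seated.png

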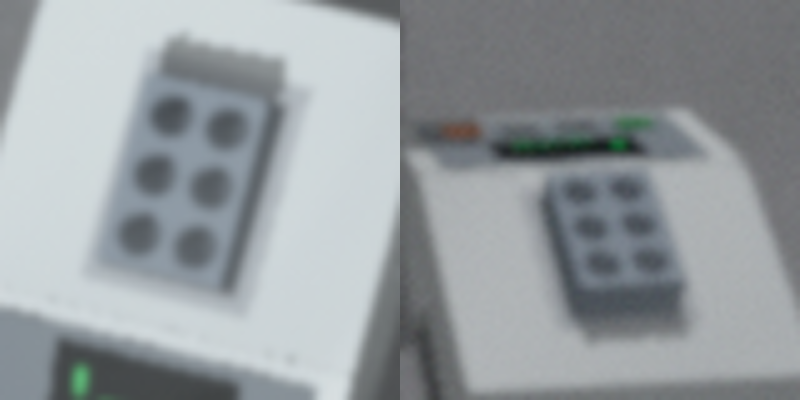

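Block seated flat: its top is parallel to the deck, with an even rim. In the seated picture the holes are at (172,116),(227,128),(155,174),(210,188),(139,234),(196,246) in the left crop, and (580,190),(629,188),(591,226),(640,222),(602,262),(651,260) in the right crop. Triangulate those, and find the purple cap in both views.

```bash
python3 - <<'E'
from h import *
d=np.load("top0.npz"); K,R,t=[d[k] for k in("K","R","t")]; s=np.load("scene0.npz"); Ks,Rs,ts=[s[k] for k in("K","R","t")]
T=np.array([(172,116),(227,128),(155,174),(210,188),(139,234),(196,246)])/5+[100,195]-.4
S=(np.array([(651,260),(602,262),(640,222),(591,226),(629,188),(580,190)])-[400,0])/5+[310,100]-.4
P1=np.c_[K@np.c_[R,t]]; P2=Ks@np.c_[Rs,ts]
X=cv2.triangulatePoints(P1,P2,T.T,S.T); X=(X[:3]/X[3]).T*1000
print(X.round(1)); print("mean",X.mean(0).round(1))
print("top@103",np.mean([plane(K,R,t,u,.103) for u in T],0)*1000,"scene@103",np.mean([plane(Ks,Rs,ts,u,.103) for u in S],0)*1000)
# purple caps both views
def blob(f,x0,y0,x1,y1,h=(120,160)):
    hs=cv2.cvtColor(f,cv2.COLOR_RGB2HSV); m=((hs[...,0]>h[0])&(hs[...,0]<h[1])&(hs[...,1]>80)).astype(np.uint8)
    z=np.zeros_like(m); z[y0:y1,x0:x1]=m[y0:y1,x0:x1]; c=max(cv2.findContours(z,0,1)[0],key=cv2.contourArea); M=cv2.moments(c); print(cv2.boundingRect(c)); return np.array([M["m10"],M["m01"]])/M["m00"]
w=np.load("w2.npz")
a=blob(w["f"],355,240,395,280); b=blob(w["fs"],138,170,162,195)
X=cv2.triangulatePoints(P1,P2,a[:,None],b[:,None]); print("purple tri",(X[:3]/X[3]).ravel()*1000,"top@84",plane(K,R,t,a,.086)*1000,"scene@81",plane(Ks,Rs,ts,b,.081)*1000)
im=[cv2.resize(w["f"][225:315,325:405],None,fx=5,fy=5,interpolation=cv2.INTER_CUBIC),cv2.resize(w["fs"][145:235,120:200],None,fx=5,fy=5,interpolation=cv2.INTER_CUBIC)]
save("purple.png",np.hstack(im))
E
```

```text
[[519.9 187.4 101.8]
 [515.7 166.5 102.8]
 [498.7 192.  103.2]
 [493.9 171.7 102.1]
 [477.1 197.  102.3]
 [473.  175.5 103.4]]
mean [496.4 181.7 102.6]
top@103 [496.65400575 182.30133648 103.        ] scene@103 [496.64347061 180.74253101 103.        ]
(369, 258, 12, 8)
(144, 175, 9, 11)
purple tri [ 448.82772712 -257.59337705   79.14606678] top@84 [ 449.3139895  -254.43986954   86.        ] scene@81 [ 449.98792474 -258.45253313   81.        ]
```

View pics/purple.png

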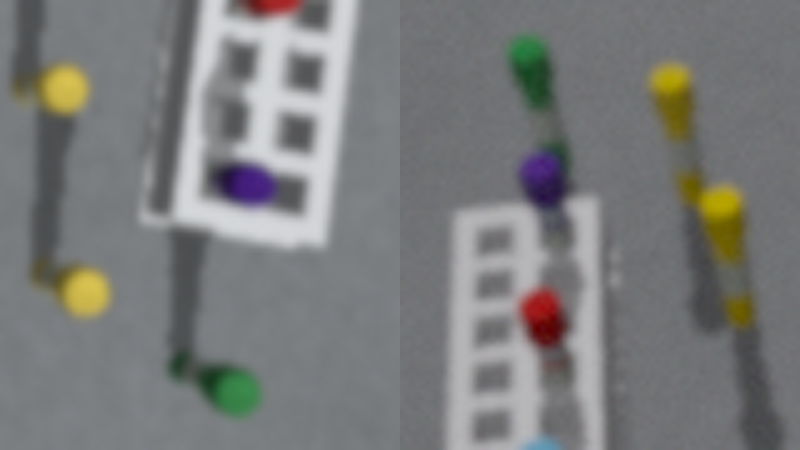

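Block top is at 102.6 mm, so it is seated at 103. In the crop the purple cap sits in the rack's end hole at left crop (248,185) and right crop (543,180). Red is beside it, and the green and yellow tubes stand free at (238,392), (84,293) and (66,90), about 75 mm away. Cap centre is about (449.5,−257). Go above it.

step_arm([
  [[55,-0.023,-0.052,0.02,0,0,0],[55,-0.046,-0.104,0.04,0,0,0],[55,-0.069,-0.156,0.06,0,0,0],[55,-0.092,-0.208,0.08,0,0,0],[55,-0.113,-0.258,0.09,0,0,0],[55,-0.113,-0.258,0.095,0,0,0],[55,-0.113,-0.258,0.095,0,0,0],[55,-0.113,-0.258,0.095,0,0,0]],
])

```text
time_s: 13.7
ee_pos: [0.4506, -0.2549, 0.1309]
tool_rot: [0.0, 0.114, 0.994, 0.0]
ft_force: [-0.0, -0.8, 0.2]
width: 0.0467
```

```bash
python3 - <<'E'
from h import *
import runpy; m=runpy.run_path("st.py"); o=observe(); print(o["ee_pos"]); print(m["T"].T@(np.array([.4495,-.2567,.069])-o["ee_pos"]))
E
```

```text
well xy [  54.41 -435.17] z 130.92 tilt -0.04 roll 0.01 yaw 76.95
F well [ 0.18 -0.81] 0.23 M well [ 0.02 -0.05] -0.04 t 13.7 w 0.04674176125375172
[ 0.45060271 -0.25490145  0.13092196]
[ 0.00070819 -0.00200756  0.06192131]
```

step_arm([
  [[55,0.0007,-0.0015,0.02,0,0,0],[55,0.0007,-0.0015,0.04,0,0,0],[55,0.0007,-0.0015,0.062,0,0,0],[55,0.0007,-0.0015,0.062,0,0,0],[5,0.0007,-0.0015,0.062,0,0,0],[5,0.0007,-0.0015,0.062,0,0,0],[5,0.0007,-0.0015,0.062,0,0,0],[5,0.0007,-0.0015,0.062,0,0,0],[5,0.0007,-0.0015,0.062,0,0,0],[5,0.0007,-0.0015,0.062,0,0,0]],
], squeeze=25)

```text
time_s: 14.95
ee_pos: [0.4498, -0.2578, 0.07]
tool_rot: [0.001, 0.115, 0.993, -0.0]
ft_force: [-0.2, 2.0, 6.1]
width: 0.0159
```

step_arm([
  [[5,0,0,-0.02,0,0,0],[5,0,0,-0.05,0,0,0],[5,0,0,-0.1,0,0,0],[5,0,0,-0.13,0,0,0],[5,0.003,0.04,-0.13,0,0,0],[5,0.007,0.09,-0.13,0,0,0],[5,0.011,0.145,-0.13,0,0,0],[5,0.015,0.2,-0.13,0,0,0],[5,0.019,0.255,-0.13,0,0,0],[5,0.023,0.31,-0.13,0,0,0],[5,0.028,0.365,-0.13,0,0,0],[5,0.031,0.405,-0.13,0,0,0],[5,0.033,0.429,-0.13,0,0,0],[5,0.033,0.429,-0.13,0,0,0],[5,0.033,0.429,-0.13,0,0,0],[5,0.033,0.429,-0.13,0,0,0]],
])

```text
time_s: 16.95
ee_pos: [0.5146, 0.1667, 0.1986]
tool_rot: [0.0, 0.115, 0.993, -0.0]
ft_force: [0.1, -0.1, 0.1]
width: 0.0161
```

```bash
python3 - <<'E'
from h import *
import runpy; m=runpy.run_path("st.py"); o=observe(); p=o["ee_pos"]; print(p); print("togo",m["T"].T@(np.array([.5159,.1673,.15])-p))
f,K,R,t=cam("top"); fs,Ks,Rs,ts=cam("scene"); np.savez("w3.npz",f=f,fs=fs)
a=proj(K,R,t,p).astype(int); b=proj(Ks,Rs,ts,p).astype(int); print(a,b)
x0,y0=b[0]-40,b[1]-35; print(x0,y0)
save("tube1.png",cv2.resize(fs[y0:y0+90,x0:x0+80],None,fx=6,fy=6,interpolation=cv2.INTER_CUBIC))
for z in(-.063,.011): print(z,((proj(Ks,Rs,ts,p+[0,0,z])-[x0,y0]+.4)*6).round(1))
print("hole in crop",((proj(Ks,Rs,ts,[.5159,.1673,.103])-[x0,y0]+.4)*6).round(1))
E
```

```text
well xy [ 20.49 -10.13] z 198.61 tilt -0.01 roll -0.0 yaw 76.74
F well [ 0.14 -0.1 ] 0.07 M well [-0.06  0.02] -0.04 t 16.95 w 0.016124765900584932
[0.51463094 0.16665837 0.19860522]
togo [-0.00107889  0.00091879  0.04860536]
[130 217] [358 117]
318 82
-0.063 [212.6 353.4]
0.011 [253.4 189. ]
hole in crop [199.4 421.5]
```

View pics/tube1.png

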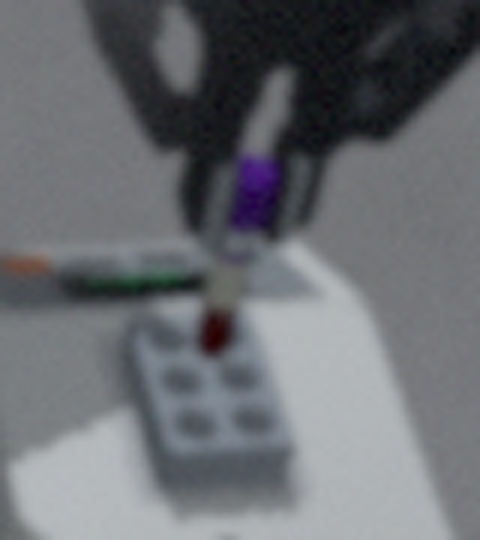

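The purple tube hangs straight in the jaws. The foot is at (213,350) in the crop (predicted 213,353) and the target hole at (195,424) (predicted 199,421). Lower it about 8 mm into the hole and feel.

step_arm([
  [[5,-0.0014,0.0002,0.01,0,0,0],[5,-0.0014,0.0002,0.02,0,0,0],[5,-0.0014,0.0002,0.027,0,0,0],[5,-0.0014,0.0002,0.03,0,0,0],[5,-0.0014,0.0002,0.033,0,0,0],[5,-0.0014,0.0002,0.036,0,0,0],[5,-0.0014,0.0002,0.039,0,0,0],[5,-0.0014,0.0002,0.041,0,0,0],[5,-0.0014,0.0002,0.041,0,0,0]],
])

```text
time_s: 18.18
ee_pos: [0.516, 0.1675, 0.1573]
tool_rot: [-0.0, 0.115, 0.993, -0.0]
ft_force: [-0.5, -0.9, -0.2]
width: 0.0159
```

```bash
python3 - <<'E'
import runpy; m=runpy.run_path("st.py"); print(m["o"]["ee_pos"])
E
```

```text
well xy [21.59 -9.03] z 157.35 tilt 0.01 roll -0.0 yaw 76.82
F well [-0.28 -0.98] -0.19 M well [-0.07 -0.1 ] -0.04 t 18.175 w 0.015930458769446963
[0.51595533 0.1674826  0.15734576]
```

In the hole with about 1 N sideways. Nudge −0.6 mm and continue.

step_arm([
  [[5,0,-0.0006,0.003,0,0,0],[5,0,-0.0006,0.007,0,0,0],[5,0,-0.0006,0.011,0,0,0],[5,0,-0.0006,0.015,0,0,0],[5,0,-0.0006,0.019,0,0,0],[5,0,-0.0006,0.023,0,0,0],[5,0,-0.0006,0.027,0,0,0],[5,0,-0.0006,0.029,0,0,0],[5,0,-0.0006,0.029,0,0,0]],
])

```text
time_s: 19.3
ee_pos: [0.5158, 0.1669, 0.1283]
tool_rot: [-0.0, 0.115, 0.993, -0.0]
ft_force: [1.6, 0.7, -0.6]
width: 0.0161
```

```bash
python3 st.py
```

```text
well xy [21.54 -9.61] z 128.27 tilt 0.02 roll -0.0 yaw 76.82
F well [1.38 1.08] -0.57 M well [ 0.09 -0.19] 0.05 t 19.3 w 0.016089631188226098
```

step_arm([
  [[5,0,0,0.001,0,0,0],[5,0,0,0.0015,0,0,0],[5,0,0,0.002,0,0,0],[5,0,0,0.002,0,0,0],[5,0,0,0.002,0,0,0]],
])

```text
time_s: 19.92
ee_pos: [0.5159, 0.1669, 0.1265]
tool_rot: [-0.0, 0.115, 0.993, 0.0]
ft_force: [1.8, 1.0, -0.3]
width: 0.0156
```

step_arm([
  [[5,0,0,0.0005,0,0,0],[5,0,0,0.001,0,0,0],[5,0,0,0.001,0,0,0]],
])

```text
time_s: 20.3
ee_pos: [0.5161, 0.167, 0.126]
tool_rot: [0.0, 0.115, 0.993, 0.0]
ft_force: [0.2, 0.4, 4.6]
width: 0.0157
```

Bottom reached (Fz 4.6 N at z = 126.0 mm, where 126 was expected). Release, retreat and check.

step_arm([
  [[25,0,0,0.001,0,0,0],[40,0,0,0.001,0,0,0],[50,0,0,0.001,0,0,0],[50,0,0,0.001,0,0,0],[50,0,0,0.001,0,0,0],[50,0,0,-0.02,0,0,0],[50,0,0,-0.05,0,0,0],[50,0,0,-0.1,0,0,0],[50,0.05,-0.05,-0.11,0,0,0],[50,0.08,-0.1,-0.11,0,0,0],[50,0.1,-0.15,-0.11,0,0,0],[50,0.1,-0.2,-0.11,0,0,0],[50,0.1,-0.2,-0.11,0,0,0],[50,0.1,-0.2,-0.11,0,0,0]],
])

```text
time_s: 22.05
ee_pos: [0.373, -0.0048, 0.2356]
tool_rot: [0.0, 0.115, 0.993, 0.0]
ft_force: [-0.8, -0.1, 0.2]
width: 0.0429
```

```bash
python3 - <<'E'
from h import *
o=observe(); print(o["ee_pos"],o["ft_force"],o["time_s"])
f,K,R,t=cam("top"); fs,Ks,Rs,ts=cam("scene")
a=cv2.resize(f[185:285,90:190],None,fx=4,fy=4,interpolation=cv2.INTER_CUBIC); b=cv2.resize(fs[85:185,300:400],None,fx=4,fy=4,interpolation=cv2.INTER_CUBIC)
save("final.png",np.hstack([a,b]))
def cen(f,x0,y0,x1,y1):
    hs=cv2.cvtColor(f,cv2.COLOR_RGB2HSV); m=((hs[...,0]>120)&(hs[...,0]<160)&(hs[...,1]>80)).astype(np.uint8)
    z=np.zeros_like(m); z[y0:y1,x0:x1]=m[y0:y1,x0:x1]; c=max(cv2.findContours(z,0,1)[0],key=cv2.contourArea); M=cv2.moments(c); return np.array([M["m10"],M["m01"]])/M["m00"]
u,v=cen(f,90,185,190,285),cen(fs,300,85,400,185)
X=cv2.triangulatePoints(K@np.c_[R,t],Ks@np.c_[Rs,ts],u[:,None],v[:,None]); print("cap",(X[:3]/X[3]).ravel()*1000,"expect z ~135")
for n,A,B in(("top",f,np.load("top0.npz")["f"]),("scene",fs,np.load("scene0.npz")["f"])):
    for nm,h in(("red",None),("blue",(90,115))):
        r=[]
        for im in(B,A):
            hs=cv2.cvtColor(im,cv2.COLOR_RGB2HSV); H=hs[...,0]
            m=(((H<8)|(H>172)) if h is None else ((H>90)&(H<115)))&(hs[...,1]>100)
            x0,y0,x1,y1=(360,175,400,240) if n=="top" else (138,198,162,250); ys,xs=np.nonzero(m[y0:y1,x0:x1]); r+=[round(xs.mean()+x0,1),round(ys.mean()+y0,1)]
        print(n,nm,"before/after",r)
E
```

```text
[ 0.37301911 -0.00478325  0.23562577] [-0.84915273 -0.07953183  0.2456989 ] 22.05
cap [515.32138644 167.69664656 135.07705152] expect z ~135
top red before/after [np.float64(379.2), np.float64(223.6), np.float64(379.2), np.float64(223.6)]
top blue before/after [np.float64(384.3), np.float64(186.0), np.float64(384.3), np.float64(186.0)]
scene red before/after [np.float64(148.3), np.float64(208.0), np.float64(148.1), np.float64(208.2)]
scene blue before/after [np.float64(148.3), np.float64(238.8), np.float64(148.3), np.float64(238.7)]
```

View pics/final.png

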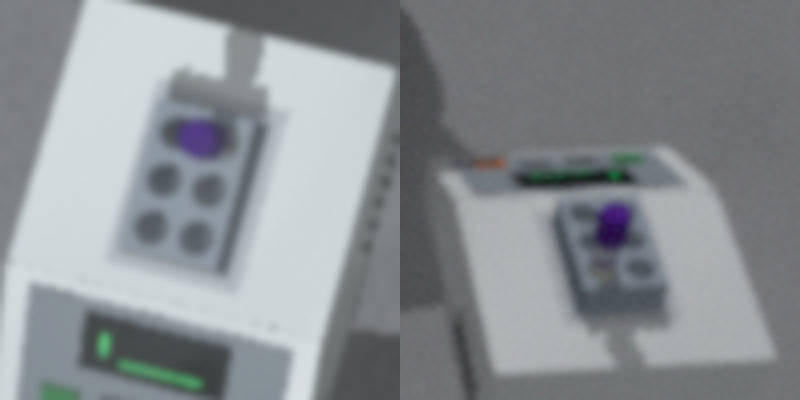

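The purple cap stands upright in the far −y hole, at (200,137) in the left crop and (613,225) in the right crop. Its cap centre is at z = 135.1 mm, where 135 means it is on the hole floor. The block is flat, the red and blue tubes have not moved, and the robot is clear. Handing in.

```bash
python3 -c "
from station import sign_off; print(sign_off())"
```

```text
the job is handed in; nothing more can be done
None
```

The job is done and handed in after about 22 s of robot time (limit 61 s). The silver block sits flat in the heater's well, and the purple-capped tube stands at the bottom of one of its holes.

- **Block:** I gripped it by its upper long sides, tilted it 12° and put the far end into the well first. I then rocked it level in stages until it touched the floor, and released it. The hole rims measured 102.6 mm high on average, against 103 mm when fully seated.
- **Tube:** I lowered it in the gripper into the far hole on the −y side until it touched the bottom at 4.6 N, then released it. The cap centre measured 135.1 mm high, against 135 mm expected on the hole floor.
- **Other tubes and spare block:** The red and blue caps moved by no more than 0.2 px in the pictures. I didn't measure the black spare block again at the end, but the arm never went near it.
- **Checks that disagreed:** The two cameras differed by about 1.5 mm in y at the well and about the same at the hole. I settled this by contact force; readings at the end of each step stayed within about 7 N, and there are none between.

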